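# Ring two of the gift shop's desk bells

## Robot

A 6-joint arm with a two-finger parallel gripper is mounted at the origin on the work surface. World frame = base frame: x ahead of the robot, y to its left, z up, the work surface at z = 0. Lengths are in m, angles in rad, forces in N, time in s.
With the tool pointing down it reaches from about 0.325 to 0.875 m from the base axis. Payload 4.4 kg.
Tool frame: the origin (TCP) lies between the finger pads, 19 mm behind the fingertips; this is the grasp point; z points along the fingers, y is the line along which they close (so a half turn about z gives the same grasp; the last joint's range is limited). The gripper opens to 85 mm and grips with 20 to 120 N. Pads are 22 mm wide; open, the fingers measure 114 mm over their backs; the gripper's body (76 mm by 85 mm) begins 54 mm behind the grasp point. The pads swing forward as they close: fully open they stand 13 mm farther back than shut.
Start: joints at [1.05, 0.207, 1.542, -0, 1.393, -0.15], TCP at [0.208, 0.536, 0.25] pointing down, gripper open.
Joint ranges: [-2.73, 2.73], [-0.86, 2.22], [0.23, 2.46], [-1.11, 4.25], [0.08, 2.63], [-2.82, 2.82]. Speed limits (rad/s): [2.79, 2.79, 3.14, 3.14, 3.14, 3.14].

## Interface

Orientations are given as a unit quaternion [x, y, z, w].
In Python, from workcell import bot, viewer, order gives the robot as it stands.
- The arm moves only by the tool servo_tool, never from a script. Its arguments are lists of equal length, an entry for each row: "linear": the shift along the tool's x, y, z normalised to -1 to 1, where 1 is 40 cm, a list of three; "dr": the turn, a rotation vector about the tool's x, y, z normalised to -1 to 1, where 1 is 60 degrees, a list of three. A call has 1 to 20 rows; each row is the pose to reach, as a shift and turn from the pose commanded when the call began, along the tool's axes at that moment; what a row does not reach only later rows make up. A row lasts 1/8 s, in which the tool goes at most 62.5 mm and 10.7 degrees, less where a joint would pass 70% of its speed; a pose out of reach is approached as far as the arm can. A call with a number of a shift or a turn outside -1 to 1 is refused whole. A call with a gripper value outside its range is refused whole. "grip" is the opening, from 0 (shut) to 1 (fully open), set as the call begins (left out, the last holds). The fingers move at their own pace and stop on an object; "newtons" is the grip in N (left out, the last holds). Time passes only in rows, so rows that repeat a pose let the fingers close. It gives the time, the measured TCP pose, the force, the opening and the grip force at its end, in the units of the state.
- bot.get_state(): the state, without advancing time (a new reading comes with each control period).
- viewer.grab_frame(name): name is "side" or "top" or "wrist"; returns a dict with "img" (480x640x3 uint8, blue, green, red), "intrinsics" (3x3 intrinsics, pixels), "xyz" and "orientation" of the camera in the world. Camera axes: x right, y up, looking along -z (the intrinsics and any distortion apply to the point x, -y, -z); pixel columns grow to the right and rows downward; lengths in m; the calibration is good to about 2 mm. A picture is of the moment at which its call begins. There is no depth.
- order.close_job(): hands the job in; it is judged then, once.
The state is a dict: "clock": time; "q": joint angles; "qvel": joint speeds; "joint_torque": joint torques, N m; "tcp_pos": TCP position; "eef_rot": TCP orientation; "wrist_force": force on the tool from outside, world axes, zero at the start; "ft_torque": the same for the moment, N m; "finger_gap": opening from 0.0 (shut) to 1.0 (fully open); "grip_force": force on a finger pad.
Only numpy, scipy, OpenCV 4.12 (cv2) and the standard library are available. Lean on these libraries where they do the work, as an engineer would, in place of code of your own. Each camera call takes 0.05 s, during which the arm holds its last target. There are 200 camera calls.

## Task

A customer wants to compare two of the three desk bells on the shop counter. With the fingertips, gently press the button of the bell on the square wooden foot so that it rings, let the button come up again, then ring the bell on the round wooden foot in the same way, and finally draw the hand back well clear (10 cm or more) of the bells. Do not pick up or shift the bells, and leave the third bell, which has no wooden foot, and the other small things on the counter untouched.

Things in the scene. Friction and masses are not known exactly. Their poses are not given: they have to be found in the camera images.
- bell_square: desk bell on a square pale wooden foot, 92 x 92 x 18 mm: a brass dome 70 mm across with a steel button on top, 76 mm high in all, loose, about 0.3 kg. Origin at the centre of the underside, z up, x and y along the sides of the foot
- bell_round: desk bell on a round pale wooden foot, 92 mm across, 18 mm high: a brass dome 70 mm across with a steel button on top, 76 mm high in all, loose, about 0.3 kg. Origin at the centre of the underside, z up
- bell_plain: desk bell without a wooden foot, standing low on the counter: a brass dome 70 mm across with a steel button on top, 59 mm high in all, loose, about 0.3 kg. Origin at the centre of the underside, z up. Not to be rung
- square_button (a joint): push button of the square-footed bell, joint value in m: 0 = up at rest, 0.008 = fully down; it rings beyond 0.004. The spring gives about 1.5 N at first touch and 3.9 N fully down, and lifts the button again by itself.
- round_button (a joint): push button of the round-footed bell, joint value in m: 0 = up at rest, 0.008 = fully down; it rings beyond 0.004. The spring gives about 1.5 N at first touch and 3.9 N fully down, and lifts the button again by itself.
- plain_button (a joint): push button of the footless bell, joint value in m: 0 = up at rest, 0.008 = fully down; it rings beyond 0.004. The spring gives about 1.5 N at first touch and 3.9 N fully down, and lifts the button again by itself.
- square_button_top (a point): centre of the flat top face of the steel button of the square-footed bell (button 18 mm across, 6 mm thick, above the middle of the dome); 76 mm above the counter when up; moves with the button
- round_button_top (a point): centre of the flat top face of the steel button of the round-footed bell (button 18 mm across, 6 mm thick, above the middle of the dome); 76 mm above the counter when up; moves with the button
- plain_button_top (a point): centre of the flat top face of the steel button of the footless bell (button 18 mm across, 6 mm thick, above the middle of the dome); 59 mm above the counter when up; moves with the button
- mug: white mug, 76 mm across, 88 mm high, handle at its +y; origin under its centre; bystander
- globe: snow globe, glass ball 72 mm across on a wooden foot, 88 mm high; origin under its centre; bystander
- house: small china house, 56 x 46 mm, 99 mm high; origin under its centre; bystander
- jar: amber jar with a metal lid, 68 mm across, 95 mm high; origin under its centre; bystander at the left side
- giftbox: cardboard box 100 x 75 x 45 mm; origin under its centre; bystander at the right side
- tape: tape dispenser 130 x 50 mm, 80 mm high; origin under its centre; bystander at the left side
- terminal: fixed grey card terminal, 150 x 75 mm, about 45 mm high, at the right side; origin under its centre
Not all that is in view belongs to the job. Leave any red look-alike of the bell_round alone.

How it is judged:
By the outcome, as a careful person would: the job done as asked, in the order asked, and still so for the second after the job is handed in, with the robot touching nothing.
It also fails if it takes over 40 s, if anything falls off the work surface, if the arm or the gripper's body presses on something with over 40 N, if the wrist force passes 120 N, or if a joint passes its speed limit or range.

## Working session

There is one attempt and no reset: what is moved stays moved. The work goes in short steps, Python scripts to look and compute and a tool call to move; the robot and the scene stay as the last step left them, time stands still between calls to the robot, and variables do not carry over. Pictures are saved under pics/ and viewed, at most 10 in all, crops included, and the job is handed in when it is done.

Besides the shell and the picture viewer there is one more tool, called after "Emit:" as a command line: name --argument value ..., lists and objects as JSON in quotes. servo_tool: Moves the arm, as the interface text tells. Its arguments: {"type":"object","properties":{"linear":{"type":"array"},"dr":{"type":"array"},"grip":{"type":"number"},"newtons":{"type":"number"}},"required":["linear","dr"]}

```bash
mkdir -p pics; cat > h.py <<'E'
import numpy as np, cv2, pickle
from scipy.spatial.transform import Rotation as R
from workcell import bot, viewer, order
def grab(n,f):
    d=viewer.grab_frame(n); cv2.imwrite(f'pics/{f}.png',d['img']); pickle.dump(d,open(f'pics/{f}.pkl','wb')); return d
def ray(d,u,v):
    K=np.array(d['intrinsics']); p=np.linalg.solve(K,[u,v,1.]); 
    return np.array(d['xyz']), R.from_quat(d['orientation']).apply([p[0],-p[1],-p[2]])
def onz(d,u,v,z):
    o,r=ray(d,u,v); return o+r*(z-o[2])/r[2]
E
python3 - <<'E'
from h import *
for n in('top','side'):
    d=grab(n,n+'0'); print({k:np.round(v,3).tolist() for k,v in d.items() if k!='img' and not isinstance(v,str)})
print(bot.get_state())
E
```

```text
{'intrinsics': [[445.087, 0.0, 321.533], [0.0, 445.087, 240.268], [0.0, 0.0, 1.0]], 'xyz': [0.478, -0.012, 1.131], 'orientation': [-0.013, 0.022, 0.712, -0.701]}
{'intrinsics': [[471.876, 0.0, 325.636], [0.0, 471.876, 237.522], [0.0, 0.0, 1.0]], 'xyz': [0.408, -0.811, 0.913], 'orientation': [0.379, -0.02, -0.067, 0.923]}
{'clock': 0.1, 'q': array([ 1.05050475e+00,  2.07361679e-01,  1.54280265e+00, -4.84327110e-06,
        1.39352407e+00, -1.50485900e-01]), 'qvel': array([ 7.53443751e-05, -9.71069205e-04, -5.22911194e-03,  2.87357378e-04,
       -1.26675476e-03,  1.34179511e-03]), 'joint_torque': array([ 1.43484976e-04, -3.84095407e+01, -2.92549682e+01, -6.60217438e-05,
        4.88899779e-03,  2.92660923e-05]), 'tcp_pos': array([0.20750396, 0.53555959, 0.24893058]), 'eef_rot': array([ 1.83850504e-01,  9.82953658e-01, -9.90271396e-04, -3.42642188e-04]), 'wrist_force': array([-0.42299633, -0.09858264,  0.35478417]), 'ft_torque': array([0.03172294, 0.00684815, 0.02266226]), 'grip_force': 0.0, 'finger_gap': 1.004457317828971}
```

View pics/top0.png

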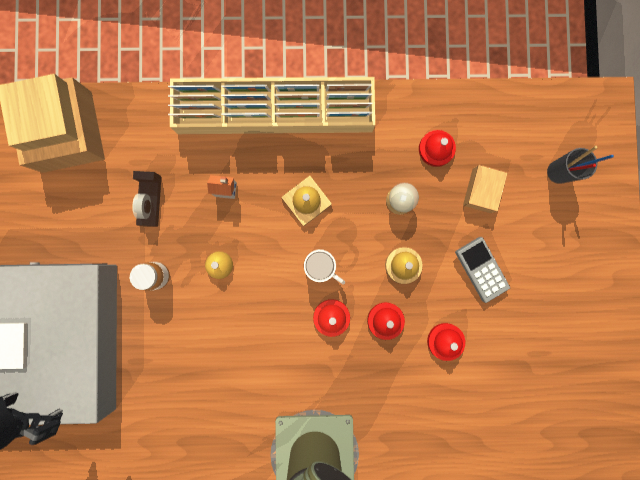

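View pics/side0.png

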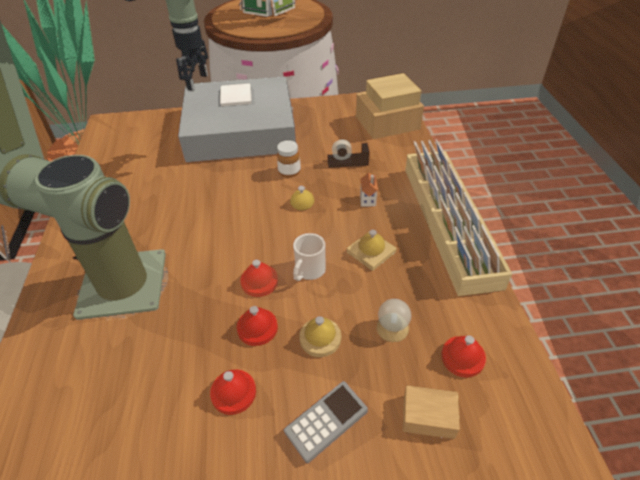

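Top view candidates: brass bells at (306,200) on a square foot, (405,265) on a round foot and (219,265) with no foot. Red look-alikes are at (437,148), (332,319), (386,321) and (447,342). I choose (306,200) first, then (405,265). Next I measure both and check them in one crop.

```bash
python3 - <<'E'
from h import *
T,S=[pickle.load(open(f'pics/{n}0.pkl','rb')) for n in('top','side')]
def button(d,u,v,r=13):
    im=d['img']; c=im[v-r:v+r+1,u-r:u+r+1]; h=cv2.cvtColor(c,cv2.COLOR_BGR2HSV)
    m=((h[...,1]<70)&(h[...,2]>90)).astype(np.uint8)
    n,l,s,ce=cv2.connectedComponentsWithStats(m)
    k=1+np.argmax(s[1:,4]) ; print(n-1,s[k]); return ce[k]+[u-r,v-r]
for nm,t,s in(('sq',(306,198),(373,234)),('rd',(407,265),(320,320))):
    a=button(T,*t);b=button(S,*s,10)
    print(nm,a,b,onz(T,*a,.075).round(4),onz(S,*b,.074).round(4))
    o1,r1=ray(T,*a);o2,r2=ray(S,*b);A=np.c_[r1,-r2];x=np.linalg.lstsq(A,o2-o1,rcond=None)[0]
    print((o1+r1*x[0]).round(4),(o2+r2*x[1]).round(4))
f=lambda d,u,v:cv2.resize(d['img'][v-35:v+35,u-35:u+35],(390,290) and (290,290),interpolation=cv2.INTER_CUBIC)
cv2.imwrite('pics/c.png',np.vstack([np.hstack([f(T,306,198),f(T,407,265)]),np.hstack([f(S,373,240),f(S,320,325)])]))
E
```

```text
1 [10  9  6  7 36]
1 [ 7  6  6  7 29]
sq [305.58333333 197.        ] [372.48275862 232.34482759] [0.6327 0.0102 0.075 ] [0.6321 0.0103 0.074 ]
[0.6328 0.0102 0.0741] [0.6321 0.0103 0.074 ]
1 [12 10  7  7 37]
1 [ 6  7  8  8 47]
rd [408.59459459 265.16216216] [319.08510638 320.08510638] [ 0.4664 -0.232   0.075 ] [ 0.4646 -0.2323  0.074 ]
[ 0.4664 -0.2323  0.0737] [ 0.4646 -0.2321  0.0737]
```

View pics/c.png

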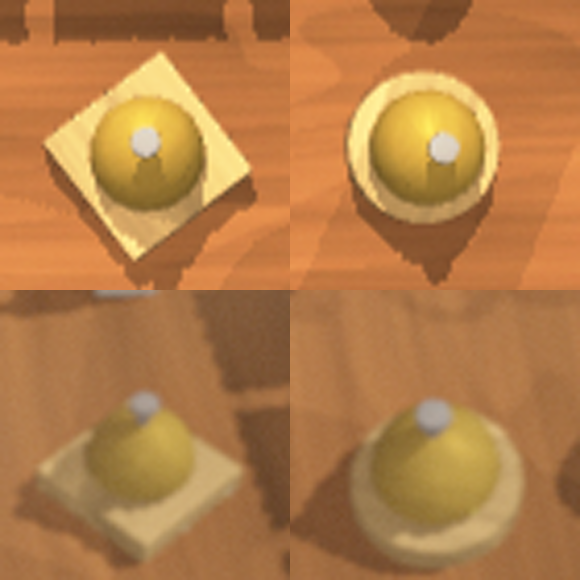

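The crop confirms it: left is brass on a square foot, right is brass on a round foot. The button centres are about (0.6325, 0.0102) and (0.4655, -0.232). I approach high with the fingers shut.

Emit:
servo_tool --linear '[[-0.1,-0.057,0],[-0.2,-0.115,0],[-0.3,-0.172,0],[-0.4,-0.23,0],[-0.5,-0.287,0],[-0.6,-0.344,0],[-0.68,-0.39,0],[-0.7325,-0.42,0],[-0.7325,-0.42,0]]' --dr '[[0,0,0],[0,0,0],[0,0,0],[0,0,0],[0,0,0],[0,0,0],[0,0,0],[0,0,0],[0,0,0]]' --grip 0

```text
clock: 1.23
tcp_pos: [0.4209, 0.2723, 0.2495]
eef_rot: [0.185, 0.983, -0.0, -0.0]
wrist_force: [-0.6, 0.6, -0.3]
finger_gap: -0.002
grip_force: 0.0
```

Emit:
servo_tool --linear '[[-0.1,-0.057,0],[-0.2,-0.115,0],[-0.3,-0.172,0],[-0.4,-0.23,0],[-0.5,-0.287,0],[-0.6,-0.344,0],[-0.68,-0.39,0],[-0.7325,-0.42,0],[-0.7325,-0.42,0],[-0.7325,-0.42,0]]' --dr '[[0,0,0],[0,0,0],[0,0,0],[0,0,0],[0,0,0],[0,0,0],[0,0,0],[0,0,0],[0,0,0],[0,0,0]]'

```text
clock: 2.48
tcp_pos: [0.632, 0.0125, 0.2495]
eef_rot: [0.183, 0.983, 0.0, -0.001]
wrist_force: [-0.2, 0.2, 0.0]
finger_gap: -0.001
grip_force: 0.0
```

```bash
cat > t.py <<'E'
from h import *
import sys
s=bot.get_state(); t=np.array(eval(sys.argv[1]))
r=R.from_quat(s['eef_rot'])
print(s['clock'],s['tcp_pos'].round(4),s['eef_rot'].round(4),s['wrist_force'].round(2),s['finger_gap'],s['q'].round(2))
print('lin',(r.inv().apply(t-s['tcp_pos'])/.4).round(4), 'tip off axis',r.apply([0,0,.019]).round(4))
E
python3 t.py '[.6325,.0102,.12]'
```

```text
2.475 [0.632  0.0125 0.2495] [ 1.833e-01  9.831e-01  3.000e-04 -8.000e-04] [-0.25  0.18  0.04] -0.0014828522840698163 [-0.12  0.33  1.39  0.    1.42 -1.32]
lin [-0.0037 -0.0051  0.3237] tip off axis [-0.     0.    -0.019]
```

Emit:
servo_tool --linear '[[-0.003,-0.005,0.07],[-0.003,-0.005,0.15],[-0.003,-0.005,0.23],[-0.003,-0.005,0.3],[-0.003,-0.005,0.34],[-0.003,-0.005,0.349],[-0.003,-0.005,0.349],[-0.003,-0.005,0.349]]' --dr '[[0,0,0],[0,0,0],[0,0,0],[0,0,0],[0,0,0],[0,0,0],[0,0,0],[0,0,0]]'

```text
clock: 3.48
tcp_pos: [0.6343, 0.0087, 0.112]
eef_rot: [0.184, 0.983, 0.0, 0.001]
wrist_force: [0.4, -0.1, 0.3]
finger_gap: -0.0
grip_force: 0.0
```

```bash
python3 t.py '[.6325,.0102,.089]'; python3 - <<'E'
from h import *
w=grab('wrist','w1');s=grab('side','s1')
c=cv2.resize(s['img'][170:290,300:460],(640,480),interpolation=cv2.INTER_CUBIC)
cv2.imwrite('pics/c1.png',np.hstack([cv2.resize(w['img'],(400,300)),cv2.resize(c,(400,300))]))
E
```

```text
3.475 [0.6343 0.0087 0.112 ] [1.838e-01 9.830e-01 1.000e-04 1.400e-03] [ 0.4  -0.07  0.31] -6.433105994358496e-05 [-0.12  0.46  1.51  0.    1.17 -1.32]
lin [0.0057 0.0018 0.0575] tip off axis [ 0.0001 -0.     -0.019 ]
```

View pics/c1.png

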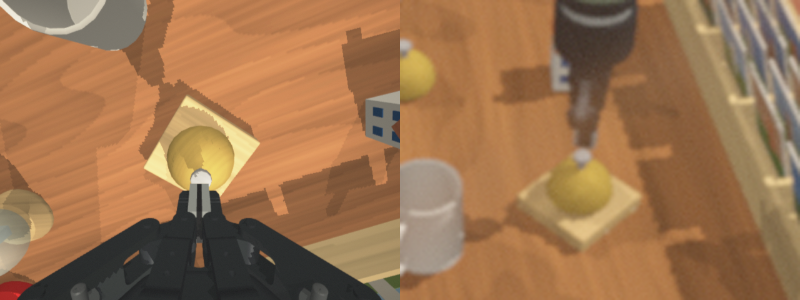

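The wrist view shows the fingertips directly over the button of the square-footed bell (about (200,175) in the montage), and the side view agrees. I press slowly.

Emit:
servo_tool --linear '[[0.003,0.001,0.015],[0.003,0.001,0.03],[0.003,0.001,0.036],[0.003,0.001,0.042],[0.003,0.001,0.046],[0.003,0.001,0.05],[0.003,0.001,0.05],[0.003,0.001,0.05]]' --dr '[[0,0,0],[0,0,0],[0,0,0],[0,0,0],[0,0,0],[0,0,0],[0,0,0],[0,0,0]]'

```text
clock: 4.58
tcp_pos: [0.6321, 0.0096, 0.0905]
eef_rot: [0.184, 0.983, -0.0, -0.0]
wrist_force: [-3.2, -0.2, 2.6]
finger_gap: -0.003
grip_force: 1.3
```

Emit:
servo_tool --linear '[[0,0,0.003],[0,0,0.005],[0,0,0.005],[0,0,0.005]]' --dr '[[0,0,0],[0,0,0],[0,0,0],[0,0,0]]'

```text
clock: 5.08
tcp_pos: [0.6323, 0.0095, 0.0885]
eef_rot: [0.184, 0.983, 0.0, 0.0]
wrist_force: [-1.7, 0.4, 3.5]
finger_gap: 0.001
grip_force: 1.6
```

Force of 3.5 N at about 6.5 mm of travel, so the bell has rung. I lift, cross over to the round-footed bell, and descend above it.

Emit:
servo_tool --linear '[[0,0,-0.015],[0,0,-0.04],[0,0,-0.1],[0,0,-0.18],[0,0,-0.26],[0,0,-0.3],[0,0,-0.3],[0.02,-0.083,-0.3],[0.048,-0.2,-0.3],[0.077,-0.32,-0.3],[0.106,-0.44,-0.3],[0.134,-0.56,-0.3],[0.158,-0.66,-0.3],[0.171,-0.713,-0.3],[0.171,-0.713,-0.3],[0.171,-0.713,-0.25],[0.171,-0.713,-0.15],[0.171,-0.713,-0.08],[0.171,-0.713,-0.06],[0.171,-0.713,-0.06]]' --dr '[[0,0,0],[0,0,0],[0,0,0],[0,0,0],[0,0,0],[0,0,0],[0,0,0],[0,0,0],[0,0,0],[0,0,0],[0,0,0],[0,0,0],[0,0,0],[0,0,0],[0,0,0],[0,0,0],[0,0,0],[0,0,0],[0,0,0],[0,0,0]]'

```text
clock: 7.58
tcp_pos: [0.4653, -0.2309, 0.1118]
eef_rot: [0.183, 0.983, 0.0, -0.001]
wrist_force: [0.2, -0.3, -0.2]
finger_gap: 0.001
grip_force: 0.0
```

```bash
python3 t.py '[.4655,-.232,.089]'; python3 - <<'E'
from h import *
w=grab('wrist','w2');s=grab('side','s2')
c=s['img'][260:380,240:400]
cv2.imwrite('pics/c2.png',np.hstack([cv2.resize(w['img'],(400,300)),cv2.resize(c,(400,300))]))
E
python3 t.py '[.4655,-.232,.089]'
```

```text
7.575 [ 0.4653 -0.2309  0.1118] [ 1.835e-01  9.830e-01  4.000e-04 -6.000e-04] [ 0.17 -0.29 -0.24] 0.000983665601553791 [-0.63  0.25  1.8   0.    1.09 -1.83]
lin [-0.0014 -0.0025  0.057 ] tip off axis [-0.     0.    -0.019]
7.675 [ 0.4663 -0.2319  0.1135] [ 1.836e-01  9.830e-01 -4.000e-04  1.000e-03] [-0.1  -0.03  0.45] -0.0012390251942458127 [-0.63  0.25  1.8   0.    1.09 -1.83]
lin [ 0.002  -0.001   0.0612] tip off axis [ 0.    -0.    -0.019]
```

View pics/c2.png

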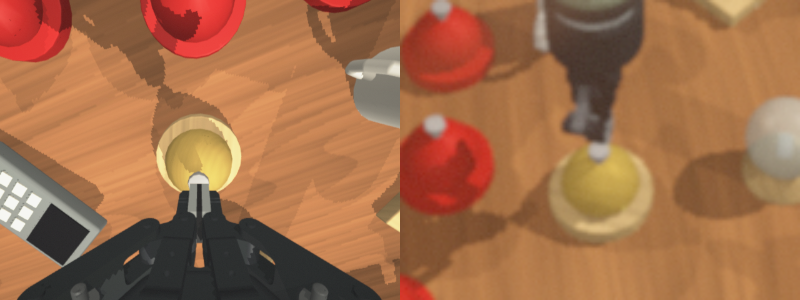

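The fingertips are over the button of the round-footed bell (about (200,178) in the wrist half). I press.

Emit:
servo_tool --linear '[[0,-0.002,0.015],[0,-0.002,0.03],[0,-0.002,0.036],[0,-0.002,0.042],[0,-0.002,0.047],[0,-0.002,0.052],[0,-0.002,0.055],[0,-0.002,0.057],[0,-0.002,0.057],[0,-0.002,0.057]]' --dr '[[0,0,0],[0,0,0],[0,0,0],[0,0,0],[0,0,0],[0,0,0],[0,0,0],[0,0,0],[0,0,0],[0,0,0]]'

```text
clock: 8.93
tcp_pos: [0.465, -0.2324, 0.0897]
eef_rot: [0.184, 0.983, -0.0, -0.0]
wrist_force: [-0.9, 0.8, 4.0]
finger_gap: 0.001
grip_force: 1.4
```

Emit:
servo_tool --linear '[[0,0,0.001],[0,0,0.001],[0,0,0.001]]' --dr '[[0,0,0],[0,0,0],[0,0,0]]'

```text
clock: 9.3
tcp_pos: [0.465, -0.2324, 0.0892]
eef_rot: [0.184, 0.983, 0.0, -0.0]
wrist_force: [-1.4, -0.1, 3.3]
finger_gap: -0.002
grip_force: 1.5
```

Force of 3.3 N at about 6 mm, so this bell has rung too. I withdraw straight up to about 0.3 m.

Emit:
servo_tool --linear '[[0,0,-0.015],[0,0,-0.04],[0,0,-0.1],[0,0,-0.2],[0,0,-0.3],[0,0,-0.4],[0,0,-0.48],[0,0,-0.52],[0,0,-0.52],[0,0,-0.52],[0,0,-0.52]]' --dr '[[0,0,0],[0,0,0],[0,0,0],[0,0,0],[0,0,0],[0,0,0],[0,0,0],[0,0,0],[0,0,0],[0,0,0],[0,0,0]]'

```text
clock: 10.68
tcp_pos: [0.4643, -0.2319, 0.2953]
eef_rot: [0.184, 0.983, 0.001, -0.002]
wrist_force: [-1.1, 0.0, -0.5]
finger_gap: -0.002
grip_force: 0.0
```

```bash
python3 - <<'E'
from h import *
s=grab('side','s3'); print(bot.get_state()['tcp_pos'])
a=pickle.load(open('pics/side0.pkl','rb'))['img']
for n,(u,v) in dict(sq=(373,245),rd=(320,332),pl=(302,197),red=(257,322),globe=(394,318)).items():
    f=lambda i:np.float32(cv2.cvtColor(i[v-25:v+25,u-25:u+25],cv2.COLOR_BGR2GRAY))
    print(n,np.round(cv2.phaseCorrelate(f(a),f(s['img'])),2) if 0 else cv2.phaseCorrelate(f(a),f(s['img'])))
E
```

```text
[ 0.4644413  -0.23196679  0.29550644]
sq ((-0.06960990639850095, 0.015170186563555177), 0.9424280027389527)
rd ((-0.07915051425842634, 0.07208921671590929), 0.949323991394043)
pl ((0.1264738586308063, 0.27520347085493313), 0.3490523323059082)
red ((-0.03749200249450624, 0.1282781282075618), 0.9736176338195801)
globe ((0.25018849411496547, -0.18796378296125482), 0.952775178527832)
```

View pics/s3.png

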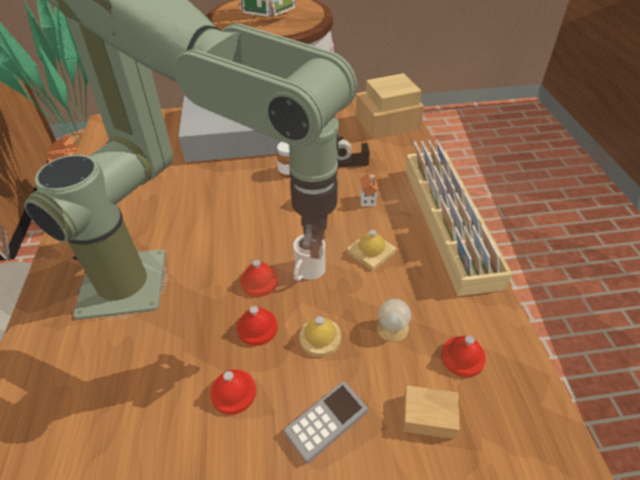

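The two bells at (373,245) and (320,332) have not moved, and their buttons are up. The hand is about 20 cm above them.

```bash
python3 -c "
from workcell import order; print(order.close_job())"
```

```text
the job is handed in; nothing more can be done
None
```

I pressed the square-footed bell and then the round-footed bell, each about 6 mm by the arm's readings (they ring beyond 4 mm), released both unshifted, drew the hand back about 20 cm and handed the job in; the hand-in returned no verdict.

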